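Hang a carved plaque on the drying stand's side hook

TASK

Pick up the carved plaque by its wooden grip and hang it on the drying stand: bring its steel eye in sideways over the upturned tip of the hook, then lower it until the eye's top bar sits right down in the hook's throat, and let go only once the hook carries it, so that it hangs upright and still. Be gentle: neither the plaque nor the gripper may knock or press hard on the stand (no more than about 20 N), and leave the other things on the bench where they are.

Things in the scene. Friction and masses are not known exactly. Their poses are not given: they have to be found in the camera images.
- plaque: Sizes in mm. Loose arched block of light wood, carved on both faces, 36 thick (x) x 84 wide (y) x 88 high, 0.2 to 0.32 kg, standing upright on the bench. From its top rises a closed steel eye, above that a neck (diameter 10) and a square wooden grip; 208 high in all. Origin: centre of the underside; z up, x through the eye, front and back alike.
- bar (a point): Middle of the axis of the eye's level top bar, 132 above the plaque's origin. The bar (diameter 8) runs along the plaque's y between two upright rods (diameter 7, at y = -24 and +24). The eye's opening is 41 wide and reaches from the arch's top (44 below this point) up to the bar's underside (4 below this point).
- grip (a point): Where to hold the wooden grip, 196 above the plaque's origin, 64 above the bar. The grip is 24 x 24 in plan (sides along the plaque's x and y), from 168 to 208 above the origin; it can be pinched from above across either pair of sides.
- stand: Sizes in mm. Drying stand of steel, fixed to the bench: base plate 12 thick (x -65 to 100, 130 wide), 22 square post at x = 60, on it a dark sleeve (36 x 36) that carries the hook, a plate 14 thick (y -7 to 7). Origin: at bench level straight below the middle of the throat; z up; the hook's open side points to -x, so a part enters along +x. Rigid; more than 20 N from plaque or gripper is too much.
- throat (a point): Fixed to the stand, 180 above its origin: the MIDDLE of the range where the seat (throat floor) can be. The sleeve is clamped higher or lower on the post, so the true seat lies up to 15 above or below this point. It is not measured: see it, or feel it by touching slowly (about 10 mm/s), e.g. on the shank's flat top. Clamped, it does not move. With the bar seated, its axis is 4 above the seat.
- post (a point): Point on the stand's origin plane below the post (stand x = 60). Hook profile in the stand's x, heights above the seat: throat x -7 to 7; upturned tip x -15 to -7, top at 14; lower edge of throat and tip at -10; shank behind the throat, from x = 7, rises to 32; its flat top goes on at that height over the sleeve to x = 78. Nothing of the stand is higher.
- blanks: Bystander: stack of arched wooden blanks, 92 x 84 x 48. Origin at the underside.
- cup: Bystander: small clear plastic cup, diameter 48, height 50. Origin at the underside.
- jar: Bystander: small amber jar with steel cap, diameter 52, height 50. Origin at the underside.
There are look-alikes about, which are no part of the job. What is shaped like the plaque but pink or yellow is not meant.

How it is judged:
By the outcome, as a careful person would: the job done as asked, in the order asked, and still so for the second after the job is handed in, with the robot touching nothing.
It also fails if it takes over 72 s, if anything falls off the work surface, if the arm or the gripper's body presses on something with over 40 N, if the wrist force passes 120 N, or if a joint passes its speed limit or range.

ROBOT

A 6-joint arm with a two-finger parallel gripper is mounted at the origin on the work surface. World frame = base frame: x ahead of the robot, y to its left, z up, the work surface at z = 0. Lengths are in mm, angles in rad, forces in N, time in s.
With the tool pointing down it reaches from about 375 to 825 mm from the base axis. Payload 5.5 kg.
Tool frame: the origin (TCP) lies on the centre line of the jaws, within the pads' length; the fingertips stand 19 mm ahead of it and the grasp point (between the pads) is the TCP; z points along the fingers, y is the line along which they close (so a half turn about z gives the same grasp; the last joint's range is limited). The gripper opens to 85 mm and grips with 20 to 120 N. Pads are 22 mm wide; open, the fingers measure 114 mm over their backs; the gripper's body (76 mm by 85 mm) begins 54 mm behind the grasp point. The pads swing forward as they close: fully open they stand 13 mm farther back than shut.
Start: joints at [-1.277, 0.314, -0.047, 1.21, 0, 1.571], TCP at [173.752, -574.287, 218.699] pointing down, gripper open.
Joint ranges: [-2.67, 2.67], [-0.69, 1.73], [-1.03, 1.25], [-2.08, 2.16], [-1.42, 1.45], [-3.14, 3.14]. Speed limits (rad/s): [2.39, 2.39, 3.01, 3.14, 3.14, 3.14].

INTERFACE

Orientations are given as a unit quaternion [w, x, y, z].
In Python, from bench import sensors, snapshot, camera_params, workorder gives the robot as it stands.
- The arm moves only by the tool send_rows, never from a script. Its argument "steps" is a list of rows, each a list of 3 entries, a list of its own where there are three numbers: the shift along the tool's x, y, z in mm, then the turn, a rotation vector about the tool's x, y, z in degrees, then the opening in per cent of the stroke, from 0 (shut) to 100 (fully open). A call has 1 to 20 rows; each row is the pose to reach, as a shift and turn from the pose commanded when the call began, along the tool's axes at that moment; what a row does not reach only later rows make up. A row lasts 1/8 s, in which the tool goes at most 62.5 mm and 10.7 degrees, less where a joint would pass 70% of its speed; a pose out of reach is approached as far as the arm can. A call with a gripper value outside its range is refused whole. The fingers move at their own pace and stop on an object; "squeeze" is the grip in N (left out, the last holds). Time passes only in rows, so rows that repeat a pose let the fingers close. It gives the time, the measured TCP pose, the force, the opening and the grip force at its end, in the units of the state.
- sensors.read_state(): the state, without advancing time (a new reading comes with each control period).
- snapshot(name): name is "side" or "top"; returns the picture (400x640x3 uint8, red, green, blue); there is no depth.
- camera_params(name): a dict with "fovy" (degrees; the focal length in pixels is half the picture's height over the tangent of half this angle, whatever the lens; pixels are square), "cx", "cy" (the principal point, pixels), "R" (3x3) and "t" (3): a world point X has camera coordinates R X + t. Camera axes: x right, y down, z forward; pixel columns grow to the right and rows downward; lengths in mm; the calibration is good to about 2 mm. A picture is of the moment at which its call begins. camera_params takes no time and is no camera call.
- workorder.hand_in(): hands the job in; it is judged then, once.
The state is a dict: "time": time; "qpos": joint angles; "dq": joint speeds; "joint_efforts": joint torques, N m; "tcp_pos": TCP position; "tcp_rot": TCP orientation; "contact_force": force on the tool from outside, world axes, zero at the start; "moment": the same for the moment, N m; "width": finger opening in mm; "grip_force": force on a finger pad.
Only numpy, scipy, OpenCV 4.12 (cv2) and the standard library are available. Lean on these libraries where they do the work, as an engineer would, in place of code of your own. Each camera call takes 0.05 s, during which the arm holds its last target. There are 200 camera calls.

## Working session

There is one attempt and no reset: what is moved stays moved. The work goes in short steps, Python scripts to look and compute and a tool call to move; the robot and the scene stay as the last step left them, time stands still between calls to the robot, and variables do not carry over. Pictures are saved under pics/ and viewed, at most 10 in all, crops included, and the job is handed in when it is done.

Besides the shell and the picture viewer there is one more tool, called after ">>>" as a command line: name --argument value ..., lists and objects as JSON in quotes. send_rows: Moves the arm, as the interface text tells. Its arguments: {"type":"object","properties":{"steps":{"type":"array","items":{"type":"array"}},"squeeze":{"type":"number"}},"required":["steps"]}

```bash
mkdir -p pics; python3 - <<'E'
from bench import sensors, snapshot, camera_params
import cv2
for n in("side","top"):
    cv2.imwrite(f"pics/{n}0.png",snapshot(n)[:,:,::-1]); print(n,camera_params(n))
print(sensors.read_state())
E
```

```text
side {'fovy': 42.39103321244107, 'cx': 322.8474904198001, 'cy': 191.81749039803125, 'R': array([[-0.78066325, -0.62495141,  0.00078897],
       [-0.48224888,  0.60160127, -0.63679818],
       [ 0.39749328, -0.49750542, -0.77103012]]), 't': array([ 487.41689935,  318.80648802, 1080.05942325])}
top {'fovy': 46.655570992407604, 'cx': 311.45905245840976, 'cy': 211.09011272764332, 'R': array([[ 0.00896917, -0.99955715,  0.02837352],
       [-0.99859604, -0.01043473, -0.05193321],
       [ 0.05220628, -0.02786789, -0.99824741]]), 't': array([  49.27433332,  558.94399334, 1020.97750365])}
{'time': 0.1, 'qpos': array([-1.27701281e+00,  3.14194174e-01, -4.79477404e-02,  1.21021186e+00,
        7.04916777e-06,  1.57080827e+00]), 'dq': array([-0.00052505, -0.00298465,  0.00254437,  0.00150344, -0.0014943 ,
        0.00037752]), 'joint_efforts': array([ 4.16283729e-04, -5.40767884e+01,  3.40540695e+01,  1.12830484e-02,
       -5.71620762e-05,  1.37342920e-05]), 'tcp_pos': array([ 173.59400083, -573.78421379,  217.9112457 ]), 'tcp_rot': array([-7.70850414e-04,  9.89231365e-01,  1.46358123e-01, -1.10494815e-04]), 'contact_force': array([-0.02040076,  0.46408188,  0.11961352]), 'moment': array([-0.02925831, -0.0368165 ,  0.02937088]), 'grip_force': 0.0, 'width': 85.31797259207657}
```

View pics/side0.png

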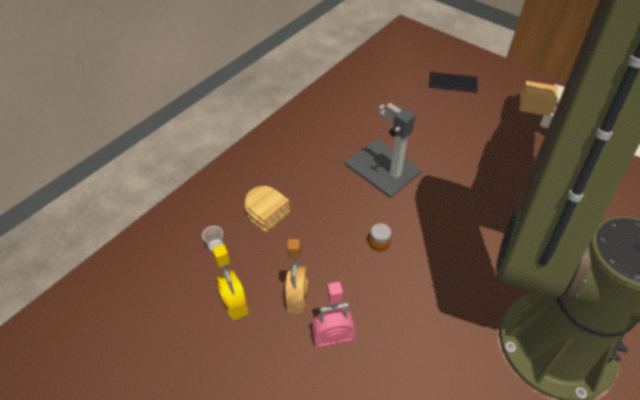

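View pics/top0.png

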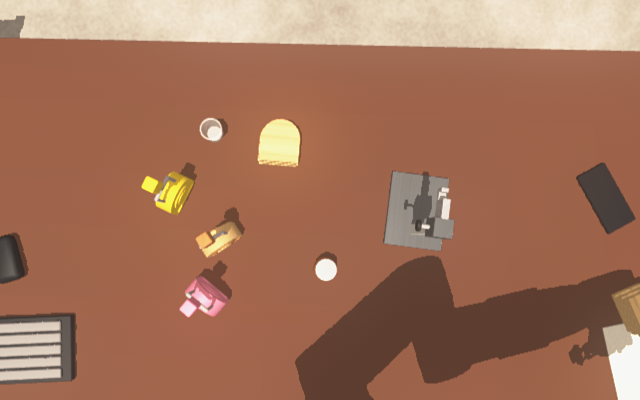

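The light-wood plaque is at top (218,238) and side (295,280), and the stand at top (420,210) and side (390,150). The yellow and pink ones are look-alikes. I'll enlarge both objects in both views.

```bash
python3 - <<'E'
import cv2,numpy as np
s=cv2.imread("pics/side0.png");t=cv2.imread("pics/top0.png")
def c(i,x,y,w=100,h=75,k=4): 
    o=cv2.resize(i[y:y+h,x:x+w],None,fx=k,fy=k,interpolation=cv2.INTER_CUBIC)
    for a in range(0,w,10): cv2.line(o,(a*k,0),(a*k,4 if a%50 else 12),(255,255,255),1)
    for a in range(0,h,10): cv2.line(o,(0,a*k),(4 if a%50 else 12,a*k),(255,255,255),1)
    return o
cv2.imwrite("pics/c1.png",np.vstack([np.hstack([c(t,170,200),c(t,370,170,100,75)]),np.hstack([c(s,250,235,100,75),c(s,340,90,100,75)])]))
E
```

```text
(no output)
```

View pics/c1.png

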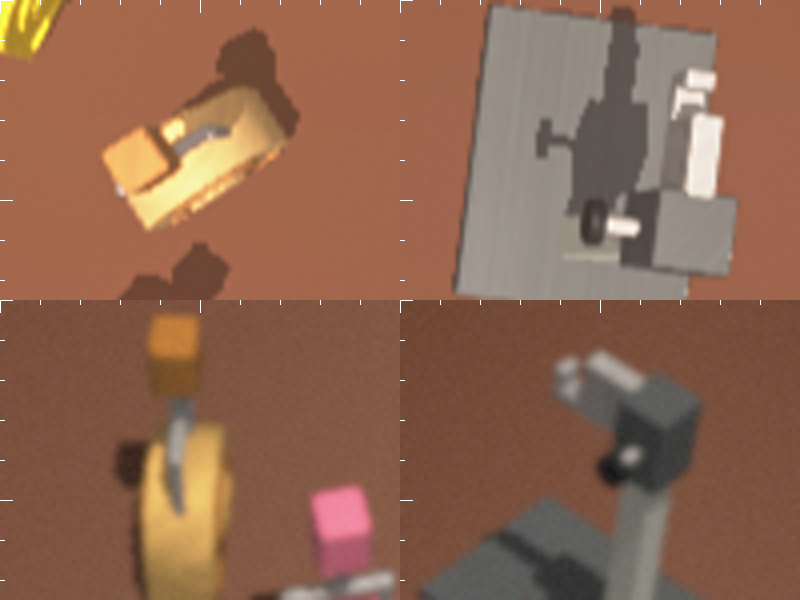

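Top-view crop: the grip's top face is centred at about (204,240). The stand base corners are (392.5,171), (449,179) and (384,243), and the hook opens up-image (world +x). The sleeve top is at (434..454, 217..239). I'll fit both poses using both views.

```bash
cat > h.py <<'E'
import numpy as np
from bench import camera_params
P={n:camera_params(n) for n in("side","top")}
def proj(n,X):
    p=P[n];c=np.atleast_2d(X)@p["R"].T+p["t"];f=200/np.tan(np.radians(p["fovy"]/2))
    return c[:,:2]/c[:,2:]*f+[p["cx"],p["cy"]]
def place(q,M):
    c,s=np.cos(q[2]),np.sin(q[2]);M=np.atleast_2d(np.array(M,float))
    return np.c_[q[0]+c*M[:,0]-s*M[:,1],q[1]+s*M[:,0]+c*M[:,1],M[:,2]]
E
cat > fit.py <<'E'
from h import *
from scipy.optimize import least_squares
# stand: q=x,y,yaw,dz
base=[[-65,-65,12],[-65,65,12],[100,-65,12],[100,65,12]]
g=12
def near(n,M,px):   # match each measured pixel to nearest model point, residual
    d=proj(n,M);px=np.array(px);D=px[:,None]-d[None];i=(D**2).sum(2).argmin(1);return D[range(len(px)),i].ravel()
def S(q):
    z=180+q[3]
    sl=[[a,b,z+32] for a in(42,78) for b in(-18,18)]
    sh=[[7,b,z+32] for b in(-7,7)]
    tip=[[-11,0,z+14]]
    W=lambda M:place(q,M)
    return np.r_[near("top",W(base),[(392.5,171.2),(448.8,178.8),(383.8,243)]),
      near("top",W(sl),[(434.3,217.5),(454,219.2),(452,238.8),(433.3,236.2)]),
      near("top",W(sh),[(442.5,198.8),(450.5,199.5)]),
      near("side",W(sl),[(403.8,108.2),(415.5,115.8),(394.5,114.5),(409,122.5)]),]
best=min((least_squares(S,[550,-150,a,0],x_scale=[10,10,.1,10]) for a in(2.9,3.1,3.3)),key=lambda r:r.cost)
print("stand",best.x.round(3),np.abs(best.fun).max());q=best.x;z=180+q[3]
print(best.fun.reshape(-1,2).round(1).tolist())
print("side shank/tip pred",proj("side",place(q,[[7,-7,z+32],[7,7,z+32],[-15,0,z+14],[-7,0,z+14]])).round(1).tolist())
print("top tip pred",proj("top",place(q,[[-15,0,z+14],[-7,0,z+14]])).round(1).tolist())
gr=[[a,b,208] for a in(-12,12) for b in(-12,12)]
T=lambda q:np.r_[near("top",place(q,gr),[(195.5,239.2),(206.8,231.8),(213,240),(201.8,247.5)]),near("side",place(q,gr),[(287.5,239.2),(300,239.2),(299.5,246.5),(287.5,246)])]
b=min((least_squares(T,[500,200,a],x_scale=[10,10,.1]) for a in(-.9,-.6,-.3,.0,.3)),key=lambda r:r.cost)
print("plaque",b.x.round(3));print(b.fun.reshape(-1,2).round(1).tolist())
print("plaque base corners top pred",proj("top",place(b.x,[[x,y,0] for x in(-18,18) for y in(-42,42)])).round(1).tolist())
E
python3 fit.py; python3 -c "
from h import *
p=P['top'];C=-p['R'].T@p['t'];print(C)"
```

```text
stand [ 579.006 -183.869    3.027    8.66 ] 2.529852146494477
[[0.3, 0.2], [-0.1, 0.5], [-0.0, -0.8], [-0.4, 0.5], [-0.5, -0.3], [-0.3, -0.6], [0.7, -0.7], [-0.4, 0.3], [-0.0, 0.1], [-0.5, 0.2], [-0.8, 0.5], [0.0, -0.8], [2.5, -0.3]]
side shank/tip pred [[386.2, 106.0], [390.0, 103.2], [380.5, 106.0], [383.0, 107.6]]
top tip pred [[444.8, 187.9], [444.4, 192.2]]
plaque [ 4.88648e+02  2.46273e+02 -1.32000e-01]
[[-6.3, 3.6], [5.0, -3.8], [-2.1, 2.5], [2.0, -1.4], [-1.7, -3.9], [1.6, 3.2], [2.0, -4.2], [-1.7, 2.9]]
plaque base corners top pred [[243.0, 252.2], [205.7, 247.0], [245.4, 236.3], [208.2, 231.0]]
[ 504.41587576   83.53742909 1046.81781261]
```

```bash
sed -i 's/\[500,200,a\],x_scale=\[10,10,.1\]) for a in(-.9,-.6,-.3,.0,.3)/[488,246,a],x_scale=[10,10,.1]) for a in(.4,.5,.6,.7)/' fit.py; python3 fit.py|tail -3
```

```text
plaque [495.383 251.437   0.647]
[[0.3, 1.2], [0.7, 1.7], [-1.0, -0.8], [-1.3, -1.3], [-0.3, 1.3], [-0.2, 1.1], [0.1, -2.1], [0.6, -2.3]]
plaque base corners top pred [[243.3, 233.9], [212.8, 256.3], [233.8, 221.0], [203.3, 243.3]]
```

```bash
cat >> h.py <<'E'
from scipy.spatial.transform import Rotation as Ro
from bench import sensors
def goto(pts):  # pts: (x,y,z,tool-x yaw deg); prints shift/turn from measured pose
    s=sensors.read_state();R=Ro.from_quat(np.roll(s["tcp_rot"],-1))
    for p in pts:
        a=np.radians(p[3]);T=Ro.from_matrix(np.array([[np.cos(a),np.sin(a),0],[np.sin(a),-np.cos(a),0],[0,0,-1.]]))
        print((R.inv().apply(np.array(p[:3])-s["tcp_pos"])).round(1),np.degrees((R.inv()*T).as_rotvec()).round(1))
E
python3 -c "
from h import *
goto([(174,-574,320,16.8),(520,-200,330,70),(495,251,310,124.4)])"
```

```text
[   0.3    0.2 -102.1] [-0.1 -0.   0. ]
[ 439.8 -257.6 -111.7] [ -0.1  -0.  -53.2]
[ 546.5 -696.5  -91. ] [-1.000e-01 -1.000e-01 -1.076e+02]
```

>>> send_rows --steps '[[[0,0,-60],[0,0,0],100],[[60,-30,-105],[0,0,-8],100],[[110,-65,-110],[0,0,-16],100],[[165,-97,-110],[0,0,-24],100],[[220,-129,-110],[0,0,-32],100],[[275,-160,-110],[0,0,-40],100],[[330,-193,-110],[0,0,-45],100],[[385,-225,-110],[0,0,-50],100],[[440,-258,-110],[0,0,-55],100],[[453,-315,-110],[0,0,-61],100],[[466,-370,-110],[0,0,-67],100],[[480,-425,-108],[0,0,-75],100],[[493,-480,-105],[0,0,-83],100],[[507,-535,-102],[0,0,-91],100],[[520,-590,-98],[0,0,-99],100],[[533,-645,-94],[0,0,-107],100],[[546,-696,-91],[0,0,-107.6],100],[[546,-696,-91],[0,0,-107.6],100],[[546,-696,-91],[0,0,-107.6],100],[[546,-696,-91],[0,0,-107.6],100]]'

```text
time: 2.6
tcp_pos: [495.0, 248.8, 309.8]
tcp_rot: [0.0, 0.467, 0.884, -0.0]
contact_force: [-0.5, -0.0, 0.2]
width: 85.6
grip_force: 0.0
```

```bash
python3 - <<'E'
from h import *
from bench import snapshot
import cv2
s=sensors.read_state();print(s["tcp_pos"],s["time"],s["qpos"])
goto([(495.4,251.4,195.5,124.4)])
a=snapshot("side")[180:330,200:400,::-1];b=snapshot("top")[160:310,120:320,::-1]
cv2.imwrite("pics/c2.png",cv2.resize(np.vstack([a,b]),None,fx=2,fy=2,interpolation=3)[:600])
E
```

```text
[494.9557548 248.8213982 309.8053378] 2.6 [ 4.65992939e-01  2.06434142e-01  1.86160153e-02  1.38308977e+00
 -2.84083021e-04  1.43743842e+00]
[  1.9   1.8 114.3] [-0.   0.  -0.1]
```

View pics/c2.png

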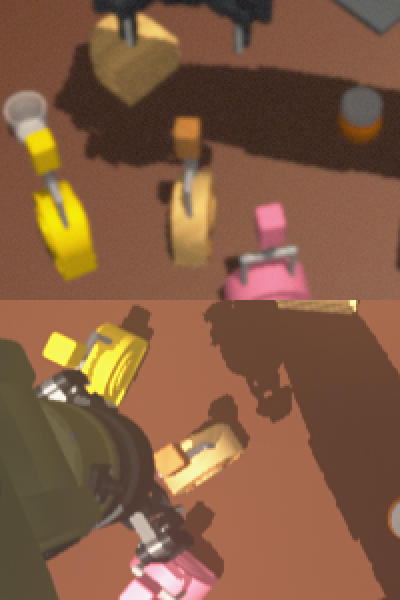

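```bash
python3 -c "
from h import *
c=np.array([495,249,291.]);u=np.array([np.cos(.6),np.sin(.6),0])
for z in(0,-80):
  for n in('side','top'): print(n,proj(n,[c+48*u+[0,0,z],c-48*u+[0,0,z]]).round().tolist())"
```

```text
side [[266.0, 215.0], [319.0, 218.0]]
top [[179.0, 215.0], [212.0, 265.0]]
side [[270.0, 240.0], [319.0, 243.0]]
top [[191.0, 217.0], [220.0, 262.0]]
```

>>> send_rows --steps '[[[2,2,30],[0,0,0],100],[[2,2,60],[0,0,0],100],[[2,2,85],[0,0,0],100],[[2,2,103],[0,0,0],100],[[2,2,114],[0,0,0],100],[[2,2,114],[0,0,0],100],[[2,2,114],[0,0,0],100]]'

```text
time: 3.58
tcp_pos: [495.9, 252.8, 196.6]
tcp_rot: [0.0, 0.466, 0.885, 0.001]
contact_force: [0.4, -0.2, -0.2]
width: 85.4
grip_force: 0.0
```

```bash
python3 - <<'E'
from h import *
from bench import snapshot
import cv2
goto([(495.4,251.4,195.5,124.4)])
a=snapshot("side")[190:310,230:390,::-1]
cv2.imwrite("pics/c3.png",cv2.resize(a,None,fx=4,fy=4,interpolation=3))
E
```

```text
[-0.9 -1.2  1.1] [0.1 0.  0. ]
```

View pics/c3.png

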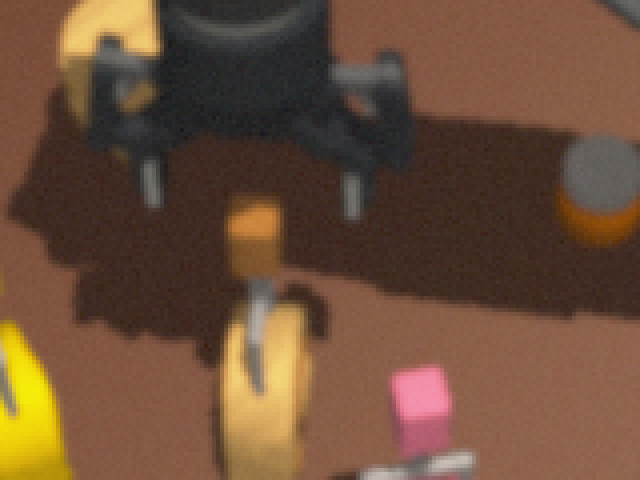

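Fingers straddle the grip, centred side to side at crop x 152 and 352 with the grip at 254. Their tips look a bit high while open, so I'll close partway and check again.

>>> send_rows --steps '[[[-1,-1,1],[0,0,0],45],[[-1,-1,1],[0,0,0],45],[[-1,-1,1],[0,0,0],45],[[-1,-1,1],[0,0,0],45]]'

```text
time: 4.12
tcp_pos: [495.1, 251.4, 194.8]
tcp_rot: [0.0, 0.466, 0.885, 0.0]
contact_force: [-0.8, 0.9, -0.7]
width: 38.4
grip_force: 0.0
```

```bash
python3 - <<'E'
from h import *
from bench import snapshot
import cv2
goto([(495.4,251.4,195.5,124.4)])
print(sensors.read_state()["width"])
a=snapshot("side")[210:290,240:350,::-1];b=snapshot("top")[200:280,160:270,::-1]
cv2.imwrite("pics/c4.png",cv2.resize(np.vstack([a,b]),None,fx=3.7,fy=3.7,interpolation=3))
E
```

```text
[-0.2  0.2 -0.7] [ 0. -0.  0.]
38.39485556194066
```

View pics/c4.png

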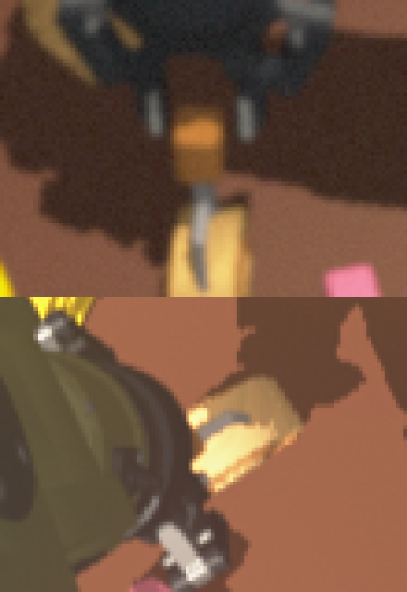

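>>> send_rows --steps '[[[0,0,0],[0,0,0],20],[[0,0,0],[0,0,0],10],[[0,0,0],[0,0,0],10],[[0,0,0],[0,0,0],10],[[0,0,0],[0,0,0],10],[[0,0,0],[0,0,0],10]]' --squeeze 50

```text
time: 4.97
tcp_pos: [496.9, 252.4, 197.0]
tcp_rot: [0.001, 0.466, 0.885, 0.002]
contact_force: [0.2, -0.2, 10.9]
width: 8.3
grip_force: 5.2
```

>>> send_rows --steps '[[[0,0,-3],[0,0,0],10],[[0,0,-8],[0,0,0],10],[[0,0,-20],[0,0,0],10],[[0,0,-40],[0,0,0],10],[[0,0,-60],[0,0,0],10],[[0,0,-60],[0,0,0],10],[[0,0,-60],[0,0,0],10]]'

```text
time: 5.85
tcp_pos: [494.9, 251.3, 254.2]
tcp_rot: [-0.0, 0.466, 0.885, -0.0]
contact_force: [0.2, 0.2, 0.3]
width: 8.5
grip_force: 0.0
```

```bash
python3 - <<'E'
from h import *
from bench import snapshot
import cv2
s=sensors.read_state();print(s)
cv2.imwrite("pics/side5.png",snapshot("side")[:,:,::-1]);cv2.imwrite("pics/top5.png",snapshot("top")[:,:,::-1])
a=cv2.imread("pics/side5.png")[170:310,220:370]
cv2.imwrite("pics/c5.png",cv2.resize(a,None,fx=4,fy=4,interpolation=3))
E
```

```text
{'time': 5.85, 'qpos': array([ 4.69864627e-01,  2.17247120e-01, -9.27243626e-02,  1.26140882e+00,
        1.27377415e-07,  1.43972289e+00]), 'dq': array([-0.00080687,  0.00650309, -0.01171495, -0.00060552,  0.00306228,
       -0.00254106]), 'joint_efforts': array([-1.58350031e-05, -4.90666401e+01,  3.50212777e+01,  1.71702186e-02,
        1.10280587e-05,  2.80452798e-05]), 'tcp_pos': array([494.86039221, 251.28798167, 254.19260838]), 'tcp_rot': array([-1.68756049e-04,  4.66145644e-01,  8.84707948e-01, -2.38282351e-04]), 'contact_force': array([0.1943584 , 0.21552717, 0.33542447]), 'moment': array([-0.01085139,  0.02786191,  0.02810613]), 'grip_force': 0.0, 'width': 8.525416899440188}
```

View pics/c5.png

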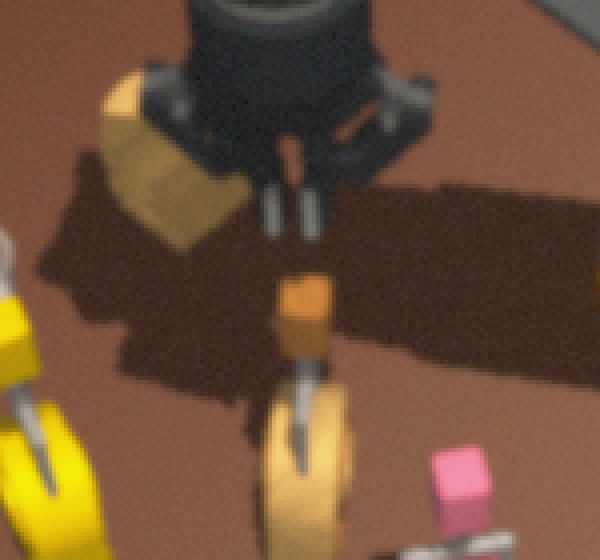

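```bash
cat pics/../fit.py | grep -n "T=lambda"; python3 - <<'E'
from h import *
for z in (235,245,255,265): print(z,proj("side",[494.9,251.3,z]).round(1),proj("top",[494.9,251.3,z]).round(1))
for z in (208,168,0): print(z,proj("side",[495.4,251.4,z]).round(1),proj("top",[495.4,251.4,z]).round(1))
for n in P: print(n,(-P[n]["R"].T@P[n]["t"]).round())
E
python3 - <<'E'
import cv2,numpy as np
a=cv2.imread("pics/top5.png")[190:290,140:260];b=cv2.imread("pics/top0.png")[190:290,140:260]
cv2.imwrite("pics/c6.png",cv2.resize(np.hstack([b,a]),None,fx=3.3,fy=3.3,interpolation=2))
E
```

```text
24:T=lambda q:np.r_[near("top",place(q,gr),[(195.5,239.2),(206.8,231.8),(213,240),(201.8,247.5)]),near("side",place(q,gr),[(287.5,239.2),(300,239.2),(299.5,246.5),(287.5,246)])]
235 [[293.2 235.2]] [[201.6 239.8]]
245 [[293.  232.2]] [[200.3 239.9]]
255 [[292.7 229. ]] [[199.1 240. ]]
265 [[292.5 225.9]] [[197.8 240. ]]
208 [[293.6 243.2]] [[204.6 239.4]]
168 [[294.4 254.5]] [[208.9 239.2]]
0 [[297.6 295.3]] [[223.3 238.6]]
side [ 105.  650. 1035.]
top [ 504.   84. 1047.]
```

View pics/c6.png

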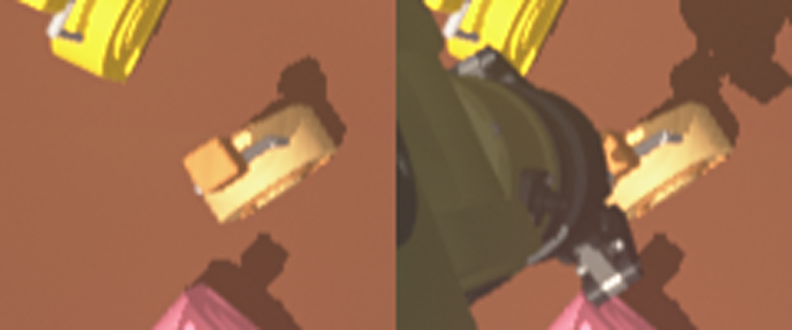

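The fingers closed just above the grip (width 8 mm, 11 N upward), resting on its top. The tips therefore really sit about 30 mm higher than the TCP reading implies, and both pictures agree. The plaque still stands upright, shifted about 4 mm. I'll reopen, go deeper and retry.

>>> send_rows --steps '[[[0,0,0],[0,0,0],100],[[0,-3,0],[0,0,0],100],[[0,-3,0],[0,0,0],100],[[0,-3,0],[0,0,0],100],[[0,-3,25],[0,0,0],100],[[0,-3,45],[0,0,0],100],[[0,-3,60],[0,0,0],100],[[0,-3,67],[0,0,0],100],[[0,-3,74],[0,0,0],100],[[0,-3,78],[0,0,0],100],[[0,-3,78],[0,0,0],100]]'

```text
time: 7.32
tcp_pos: [492.6, 249.7, 176.7]
tcp_rot: [0.0, 0.466, 0.885, 0.0]
contact_force: [0.1, 0.6, 0.5]
width: 85.6
grip_force: 0.0
```

>>> send_rows --steps '[[[0,0,3],[0,0,0],100],[[0,0,6],[0,0,0],100],[[0,0,10],[0,0,0],100],[[0,0,10],[0,0,0],45],[[0,0,10],[0,0,0],45],[[0,0,10],[0,0,0],45],[[0,0,10],[0,0,0],45]]'

```text
time: 8.2
tcp_pos: [492.6, 249.7, 166.8]
tcp_rot: [0.0, 0.466, 0.885, 0.0]
contact_force: [0.3, 0.3, -0.4]
width: 38.4
grip_force: 0.0
```

```bash
python3 - <<'E'
from h import *
from bench import snapshot
import cv2
goto([(495.4,251.4,166,124.4)])
a=snapshot("side")[210:290,240:350,::-1];b=snapshot("top")[200:280,160:270,::-1]
cv2.imwrite("pics/c7.png",cv2.resize(np.vstack([a,b]),None,fx=3.7,fy=3.7,interpolation=3))
E
```

```text
[-0.2  3.2  0.8] [0. 0. 0.]
```

View pics/c7.png

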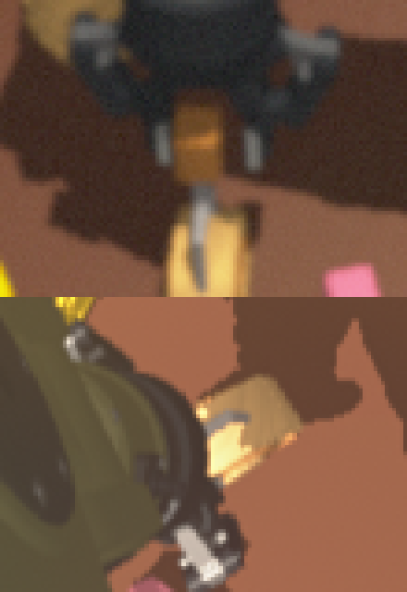

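Now the tips straddle the grip well below its top. The grip sits about 4 mm off toward the left finger, so I'll recentre and close.

>>> send_rows --steps '[[[0,4,1],[0,0,0],45],[[0,4,1],[0,0,0],45],[[0,4,1],[0,0,0],35],[[0,4,1],[0,0,0],25],[[0,4,1],[0,0,0],15],[[0,4,1],[0,0,0],15],[[0,4,1],[0,0,0],15],[[0,4,1],[0,0,0],15]]' --squeeze 50

```text
time: 9.3
tcp_pos: [496.0, 252.0, 165.8]
tcp_rot: [0.0, 0.466, 0.885, 0.0]
contact_force: [0.1, 0.2, 0.5]
width: 23.4
grip_force: 49.5
```

>>> send_rows --steps '[[[0,0,-2],[0,0,0],15],[[0,0,-6],[0,0,0],15],[[0,0,-15],[0,0,0],15],[[0,0,-35],[0,0,0],15],[[0,0,-60],[0,0,0],15],[[0,0,-85],[0,0,0],15],[[0,0,-105],[0,0,0],15],[[0,0,-110],[0,0,0],15],[[0,0,-110],[0,0,0],15]]'

```text
time: 10.42
tcp_pos: [495.9, 252.0, 275.7]
tcp_rot: [0.0, 0.466, 0.885, 0.0]
contact_force: [0.3, 0.4, -2.1]
width: 23.2
grip_force: 49.3
```

```bash
python3 -c "
from h import *
s=sensors.read_state();print(s['tcp_pos'],s['width'],s['contact_force'],s['moment'])
goto([(675,-192,276,83.4)])"
```

```text
[495.91263824 251.96957833 275.73759467] 23.221915647880277 [ 0.3461153   0.38758728 -2.10922094] [ 0.0038318  -0.01040207  0.02508086]
[-4.674e+02 -1.033e+02 -3.000e-01] [ 0. -0. 41.]
```

>>> send_rows --steps '[[[-15,-3,0],[0,0,1],15],[[-40,-9,0],[0,0,4],15],[[-75,-17,0],[0,0,8],15],[[-115,-25,0],[0,0,12],15],[[-155,-34,0],[0,0,16],15],[[-195,-43,0],[0,0,20],15],[[-235,-52,0],[0,0,24],15],[[-275,-61,0],[0,0,28],15],[[-315,-70,0],[0,0,32],15],[[-355,-78,0],[0,0,35],15],[[-395,-87,0],[0,0,38],15],[[-430,-95,0],[0,0,40],15],[[-455,-100,0],[0,0,41],15],[[-467,-103,0],[0,0,41],15],[[-467,-103,0],[0,0,41],15],[[-467,-103,0],[0,0,41],15],[[-467,-103,0],[0,0,41],15]]'

```text
time: 12.55
tcp_pos: [674.8, -190.4, 276.0]
tcp_rot: [-0.0, 0.746, 0.666, 0.0]
contact_force: [-0.6, 0.3, -2.3]
width: 23.4
grip_force: 49.5
```

```bash
python3 - <<'E'
from h import *
from bench import snapshot
import cv2
s=sensors.read_state();print(s['tcp_pos'],s['width'],s['contact_force'],s['moment'],s['time'])
goto([(653,-192,248,83.4)])
cv2.imwrite("pics/side8.png",snapshot("side")[:,:,::-1]);cv2.imwrite("pics/top8.png",snapshot("top")[:,:,::-1])
# predicted plaque landmarks (world from TCP, bottom=TCPz-165.8)
c=s['tcp_pos'];q=[c[0],c[1],np.radians(-6.6)]
b=c[2]-165.8
for nm,m in dict(bottomL=[0,-42,b],bottomR=[0,42,b],barL=[0,-24,b+132],barR=[0,24,b+132],arch=[0,0,b+88]).items():
    print(nm,proj("side",place(q,m)).round(1),proj("top",place(q,m)).round(1))
E
```

```text
[ 674.81925833 -190.44887143  275.99637496] 23.41545065476959 [-0.55810189  0.28305605 -2.30958275] [-0.01496598 -0.04546007 -0.00636497] 12.55
[ -4.  -21.5  28. ] [ 0.  -0.   0.1]
bottomL [[363.9 111.6]] [[452.9 155.9]]
bottomR [[342.1 126.9]] [[412.5 150.6]]
barL [[362.3  74.4]] [[467.7 141.8]]
barR [[348.8  83.2]] [[441.  138.3]]
arch [[354.7  92.9]] [[446.4 144.9]]
```

```bash
python3 -c "
from h import *
goto([(623.7,-189,248,83.4)])"
```

```text
[ -4.2 -51.1  28.1] [ 0.  -0.   0.1]
```

>>> send_rows --steps '[[[0,0,8],[0,0,0],15],[[0,0,20],[0,0,0],15],[[-2,-10,28],[0,0,0],15],[[-4,-25,28],[0,0,0],15],[[-4,-40,28],[0,0,0],15],[[-4,-48,28],[0,0,0],15],[[-4,-51,28],[0,0,0],15],[[-4,-51,28],[0,0,0],15],[[-4,-51,28],[0,0,0],15]]'

```text
time: 13.78
tcp_pos: [624.3, -189.6, 247.6]
tcp_rot: [0.0, 0.746, 0.665, 0.0]
contact_force: [-0.4, -0.3, -2.3]
width: 23.0
grip_force: 49.5
```

```bash
python3 - <<'E'
from h import *
from bench import snapshot
import cv2
s=sensors.read_state();c=s['tcp_pos'];print(c,s['contact_force'],s['moment'])
q=[c[0],c[1],np.radians(-6.6)];b=c[2]-165.8
st=[579.006,-183.869,3.027];z=188.7
K=5;out=[]
for n,(x0,y0) in dict(side=(315,60),top=(390,135)).items():
    im=snapshot(n);cv2.imwrite(f"pics/{n}9.png",im[:,:,::-1])
    w,h=(80,118) 
    o=cv2.resize(im[y0:y0+h,x0:x0+w,::-1],None,fx=K,fy=K,interpolation=cv2.INTER_CUBIC)
    def dot(M,qq,col):
        for p in proj(n,place(qq,M)): cv2.circle(o,tuple(int(v) for v in (p-[x0,y0]+.5)*K),2,col,-1)
    dot([[0,-24,b+132],[0,24,b+132],[0,0,b+88],[-18,-42,b],[-18,42,b],[18,42,b],[18,-42,b],[0,0,b+168]],q,(0,255,0))
    dot([[-15,-7,z+14],[-15,7,z+14],[-15,7,z-10],[7,7,z+32],[7,-7,z+32],[42,18,z+32],[42,-18,z+32],[78,18,z+32]],st,(0,0,255))
    out.append(o)
cv2.imwrite("pics/c9.png",np.hstack(out))
E
```

```text
[ 624.28656886 -189.60901363  247.57004335] [-0.4227827  -0.28899061 -2.30763641] [-0.00905581 -0.05516363 -0.01001612]
```

View pics/c9.png

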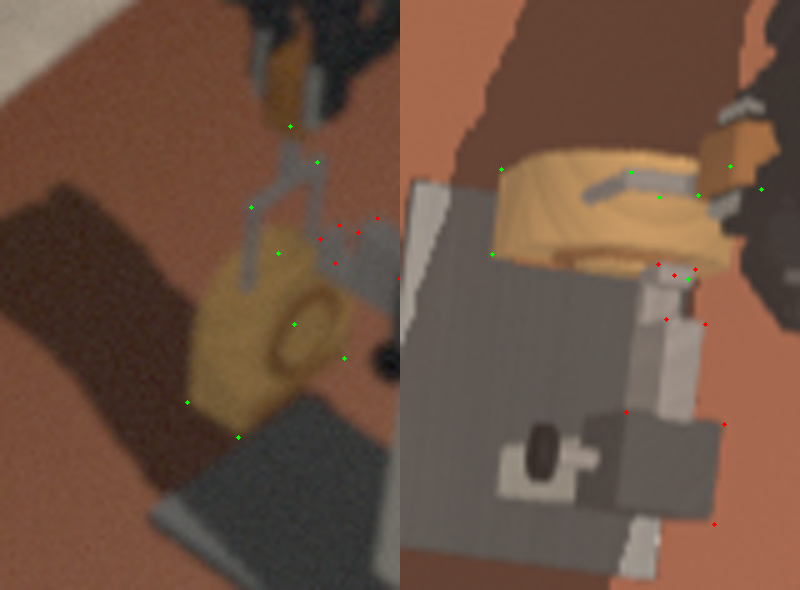

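The overlay matches within about 1 px: eye bar corners at side crop (250,207) and (320,160), and hook shank and sleeve on their marks. The bar is about 25 mm above the seat and centred, so I'll slide it in along the stand's +x.

>>> send_rows --steps '[[[0,-4,0],[0,0,0],15],[[0,-10,0],[0,0,0],15],[[0,-16,0],[0,0,0],15],[[0,-22,0],[0,0,0],15],[[0,-28,0],[0,0,0],15],[[0,-33,0],[0,0,0],15],[[0,-38,0],[0,0,0],15],[[0,-42,0],[0,0,0],15],[[0,-44,0],[0,0,0],15],[[0,-45,0],[0,0,0],15],[[0,-45,0],[0,0,0],15],[[0,-45,0],[0,0,0],15]]'

```text
time: 15.38
tcp_pos: [579.9, -184.6, 247.8]
tcp_rot: [0.0, 0.746, 0.665, 0.0]
contact_force: [3.1, -0.6, -3.5]
width: 23.4
grip_force: 49.5
```

>>> send_rows --steps '[[[0,-0.8,0],[0,0,0],15],[[0,-1.6,0],[0,0,0],15],[[0,-2.4,0],[0,0,0],15],[[0,-2.4,0],[0,0,0],15]]'

```text
time: 15.88
tcp_pos: [579.4, -184.5, 248.0]
tcp_rot: [0.002, 0.746, 0.666, 0.002]
contact_force: [10.0, -1.2, -6.7]
width: 23.4
grip_force: 49.6
```

Light contact with the shank, 10 N at most, so the bar's position is now known. I'll back off 3 mm from the touch point to the throat's middle.

>>> send_rows --steps '[[[0,3,0],[0,0,0],15],[[0,6,0],[0,0,0],15],[[0,6,0],[0,0,0],15],[[0,6,0],[0,0,0],15]]'

```text
time: 16.38
tcp_pos: [582.3, -184.8, 247.5]
tcp_rot: [-0.0, 0.746, 0.665, -0.0]
contact_force: [-0.2, -1.0, -1.3]
width: 23.3
grip_force: 50.1
```

>>> send_rows --steps '[[[0,0,1.5],[0,0,0],15],[[0,0,3],[0,0,0],15],[[0,0,4.5],[0,0,0],15],[[0,0,6],[0,0,0],15],[[0,0,7.5],[0,0,0],15],[[0,0,9],[0,0,0],15],[[0,0,10],[0,0,0],15],[[0,0,10],[0,0,0],15]]'

```text
time: 17.38
tcp_pos: [582.7, -184.8, 237.6]
tcp_rot: [-0.0, 0.746, 0.665, -0.0]
contact_force: [0.5, -0.2, -2.1]
width: 23.3
grip_force: 50.2
```

>>> send_rows --steps '[[[0,0,1.3],[0,0,0],15],[[0,0,2.6],[0,0,0],15],[[0,0,3.9],[0,0,0],15],[[0,0,5.2],[0,0,0],15],[[0,0,6.5],[0,0,0],15],[[0,0,7.5],[0,0,0],15],[[0,0,7.5],[0,0,0],15]]'

```text
time: 18.25
tcp_pos: [582.7, -184.9, 230.1]
tcp_rot: [-0.0, 0.746, 0.665, -0.0]
contact_force: [-0.1, 0.3, -2.1]
width: 23.1
grip_force: 50.2
```

>>> send_rows --steps '[[[0,0,1],[0,0,0],15],[[0,0,2],[0,0,0],15],[[0,0,2],[0,0,0],15]]'

```text
time: 18.62
tcp_pos: [582.7, -184.8, 228.1]
tcp_rot: [-0.0, 0.746, 0.665, -0.0]
contact_force: [-0.2, -0.3, -2.6]
width: 23.4
grip_force: 50.2
```

>>> send_rows --steps '[[[0,0,1],[0,0,0],15],[[0,0,2],[0,0,0],15],[[0,0,2],[0,0,0],15]]'

```text
time: 19.0
tcp_pos: [582.9, -184.9, 226.8]
tcp_rot: [0.0, 0.746, 0.665, 0.0]
contact_force: [-1.0, -0.3, 2.5]
width: 23.3
grip_force: 50.8
```

>>> send_rows --steps '[[[0,0,0.7],[0,0,0],15],[[0,0,1.2],[0,0,0],15],[[0,0,1.2],[0,0,0],15]]'

```text
time: 19.38
tcp_pos: [583.0, -185.0, 226.7]
tcp_rot: [0.001, 0.746, 0.665, 0.0]
contact_force: [-4.4, 1.3, 9.8]
width: 23.0
grip_force: 51.9
```

The seat is felt at TCP z 226.8, against 226.5 predicted. I'll ease the press and open.

>>> send_rows --steps '[[[0,0,-1.2],[0,0,0],15],[[0,0,-1.2],[0,0,0],15]]'

```text
time: 19.62
tcp_pos: [582.9, -184.9, 226.8]
tcp_rot: [0.0, 0.746, 0.665, 0.0]
contact_force: [-2.2, 1.1, 6.0]
width: 23.3
grip_force: 51.2
```

>>> send_rows --steps '[[[0,0,0],[0,0,0],30],[[0,0,0],[0,0,0],36],[[0,0,0],[0,0,0],45],[[0,0,0],[0,0,0],60],[[0,0,0],[0,0,0],75],[[0,0,0],[0,0,0],75],[[0,0,0],[0,0,0],75]]' --squeeze 20

```text
time: 20.5
tcp_pos: [582.8, -184.9, 226.2]
tcp_rot: [0.0, 0.746, 0.665, 0.0]
contact_force: [-0.1, -1.0, 0.1]
width: 63.7
grip_force: 0.0
```

```bash
python3 - <<'E'
from h import *
from bench import snapshot
import cv2
s=sensors.read_state();print(s['contact_force'],s['width'])
c=s['tcp_pos'];st=[579.0,-183.9,3.027]
# compare plaque appearance to the pre-release one: wood centroid vs predicted body centre in side view
im=snapshot("side");cv2.imwrite("pics/side10.png",im[:,:,::-1])
h=cv2.cvtColor(im,cv2.COLOR_RGB2HSV)
for n,f in(("before","pics/side9.png"),("now","pics/side10.png")):
    hs=cv2.cvtColor(cv2.imread(f),cv2.COLOR_BGR2HSV)
    m=cv2.inRange(hs,(14,90,70),(26,255,255));m[:60]=0;m[180:]=0;m[:,:330]=0;m[:,430:]=0
    k,l,stt,ce=cv2.connectedComponentsWithStats(m)
    i=1+stt[1:,4].argmax();print(n,stt[i],ce[i].round(1))
for p in(45.7,0): print(proj("side",place([579+p*.993,-184-p*.114,-.115],[[0,0,(83-(0 if p else 22))+44]])))
E
```

```text
[-0.06341021 -0.96229342  0.10167571] 63.69928967764342
before [352 105  33  42 888] [367.2 126. ]
now [364 119  31  42 832] [378.6 139.8]
[[368.92709901 122.89192554]]
[[381.61048655 137.94053834]]
```

Released. The plaque moved in the picture as predicted for hanging, so I'll retreat straight up.

>>> send_rows --steps '[[[0,0,-5],[0,0,0],75],[[0,0,-15],[0,0,0],75],[[0,0,-30],[0,0,0],75],[[0,0,-50],[0,0,0],75],[[0,0,-75],[0,0,0],75],[[0,0,-100],[0,0,0],75],[[0,0,-120],[0,0,0],75],[[0,0,-120],[0,0,0],75],[[0,0,-120],[0,0,0],75],[[0,0,-120],[0,0,0],75],[[0,0,-120],[0,0,0],75],[[0,0,-120],[0,0,0],75]]'

```text
time: 22.05
tcp_pos: [582.6, -184.8, 345.8]
tcp_rot: [-0.0, 0.746, 0.665, -0.0]
contact_force: [1.0, -0.4, -0.4]
width: 63.7
grip_force: 0.0
```

```bash
python3 - <<'E'
from h import *
from bench import snapshot
import cv2
s=sensors.read_state();print(s['tcp_pos'],s['contact_force'])
for i in range(4):
    hs=cv2.cvtColor(snapshot("side"),cv2.COLOR_RGB2HSV)
    m=cv2.inRange(hs,(14,90,70),(26,255,255));m[:60]=0;m[180:]=0;m[:,:330]=0;m[:,430:]=0
    k,l,stt,ce=cv2.connectedComponentsWithStats(m)
    j=1+stt[1:,4].argmax();print(stt[j],ce[j].round(2))
E
```

```text
[ 582.55977023 -184.83162418  345.80944228] [ 1.03169627 -0.43344988 -0.37159794]
[364 119  31  42 833] [378.55 139.87]
[364 119  31  42 835] [378.5  140.02]
[364 118  31  43 841] [378.54 139.87]
[364 119  31  42 824] [378.62 139.87]
```

The plaque hangs still at the same place with the gripper well clear.

```bash
python3 -c "
from bench import workorder;print(workorder.hand_in())"
```

```text
the job is handed in; nothing more can be done
None
```

The plaque hangs still on the hook with the gripper clear, and the job is handed in; on my readings the stand took no more than about 10–12 N, though a first grasp that closed above the grip nudged the plaque about 4 mm on the bench before I retried.

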